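# Hold the service hatch of a model railway board open

### The job

A colleague wants to reach the point motor under the service hatch of the model railway board: slide the red transport lock all the way to its end stop, away from the hatch, and only then lift the hatch by its yellow bar handle to 45 degrees from closed (within 5 degrees) and keep it there. The hatch falls shut when let go, so finish while still holding it by the bar, steady at 45 degrees. Leave the loose models and tools where they are.

Things in the scene. Friction and masses are not known exactly. Their poses are not given: they have to be found in the camera images.
- board: Fixed wooden model railway board, 360 mm (its x) by 500 mm (its y), deck 80 mm above the table, with green scenery. Origin: centre of its underside, on the table; its x axis points from the hinge side of the hatch (nearest the robot) to the track side, its y along the hinge line. All board coordinates below are from this origin. Everything fixed on the deck other than the lock and the hatch is less than 10 mm high.
- hatch (a joint): Opening angle of the hatch in rad: 0 closed, flush with the deck; grows as its far edge (board +x side) is lifted up and back towards the robot; stop at 1.3. 45 degrees is 0.785. Hatch: darker green panel with a dark seam round it, 190 mm along board x, 200 mm along y, 12 mm thick, about 0.45 kg (can be 0.3 to 0.6 kg); no spring, its weight shuts it from any angle.
- hatch_hinge (a point): Middle of the hatch's hinge line, level with the deck's top (80 mm above the table), at board x = -120 mm, y = 0. The hinge line runs along board y. It does not move. Glued on the hatch by the hinge is a white and red petrol station model, 27 to 99 mm from the hinge line, within 67 mm of the middle, 37 mm high.
- hatch_bar (a point): Yellow round bar handle on the hatch, 10 mm thick, 80 mm long along board y, standing 35 mm over the hatch's face on a steel post at each end. Origin: the bar's centre, 170 mm from the hinge line along the hatch and 35 mm off its face, so with the hatch closed at board x = 50 mm, y = 0, 115 mm above the table. It turns with the hatch; its x points away from the hinge along the hatch, its z out of the hatch's top face. Under the bar there is nothing but the hatch face.
- lock (a joint): Travel of the transport lock in m: 0 fully locked, grows along board +y, away from the hatch, to its end stop at 0.045. It stays where it is left (about 2 N of friction). Starts between 0 and 0.006. Below about 0.015 its steel tongue lies over the hatch's edge and blocks the hatch.
- lock_grip (a point): Point inside the lock's red upright grip, 16 mm below its top, 30 mm above the deck (110 mm above the table). The grip measures 18 mm along board x by 22 mm along board y (its slide direction) and stands from 8 to 46 mm above the deck, over a flat aluminium guide 34 mm wide and 6 mm thick; nothing else near it is high. At travel 0 it is at board x = 40 mm, y = 130 mm.
- pickup: Loose bystander, leave alone: yellow pickup truck model, 30 x 55 x 28 mm, standing on the board at the -y side of the hatch. Origin: centre of its underside.
- wagon: Loose bystander, leave alone: brown goods wagon model, 31 x 102 x 40 mm, standing on the board's track beyond the hatch. Origin: centre of its underside.
- tree: Loose bystander, leave alone: small fir tree model on a round green foot, 32 mm wide, 58 mm tall, standing on the board's +y side, nearer the robot than the lock. Origin: centre of its underside.
- coach: Loose bystander, leave alone: blue coach model, 31 x 102 x 40 mm, on the table to the robot's right. Origin: centre of its underside.
- glue: Loose bystander, leave alone: white glue bottle with orange cap, 36 mm wide, 100 mm tall, on the table to the right. Origin: centre of its underside.
- paintpot: Loose bystander, leave alone: amber paint jar with white cap, 40 mm wide, 45 mm tall, on the table to the left. Origin: centre of its underside.
- driver: Loose bystander, leave alone: screwdriver, 160 mm, lying on the table to the right. Origin: centre of its underside.
- diner: Loose bystander, leave alone: white and red diner model, 98 x 78 x 55 mm, on the table to the left. Origin: centre of its underside.

How it is judged:
By the outcome, as a careful person would: the job done as asked, in the order asked, and still so for the second after the job is handed in, while the arm keeps its last pose, push and grip.
It also fails if it takes over 48 s, if anything falls off the work surface, if the arm or the gripper's body presses on something with over 40 N, if the wrist force passes 120 N, or if a joint passes its speed limit or range.

### The arm

A 7-joint arm with a two-finger parallel gripper is mounted at the origin on the work surface. World frame = base frame: x ahead of the robot, y to its left, z up, the work surface at z = 0. Lengths are in m, angles in rad, forces in N, time in s.
With the tool pointing down it reaches from about 0.425 to 1.025 m from the base axis. Payload 3.6 kg.
Tool frame: the origin (TCP) lies between the finger pads; the fingertips stand 25 mm ahead of it and the grasp point (between the pads) lies 6 mm ahead of it (bot.tip_extent is the distance from the TCP to the fingertips, in m); z points along the fingers, y is the line along which they close (so a half turn about z gives the same grasp; the last joint's range is limited). The gripper opens to 85 mm and grips with 20 to 120 N. Pads are 22 mm wide; open, the fingers measure 114 mm over their backs; the gripper's body (76 mm by 85 mm) begins 54 mm behind the grasp point. The pads swing forward as they close: fully open they stand 13 mm farther back than shut.
Start: joints at [-1.331, 0.591, 0.048, 1.609, -0.033, 0.943, -0.034], TCP at [0.238, 0.685, 0.256] pointing down, gripper open.
Joint ranges: [-2.69, 2.69], [-0.47, 2.24], [-1.27, 1.36], [0.19, 2.51], [-1.53, 4.68], [0.08, 2.07], [-3.09, 3.09]. Speed limits (rad/s): [2.57, 2.57, 3.14, 3.14, 3.14, 3.14, 3.14].

### API

Orientations are given as a unit quaternion [x, y, z, w].
In Python, from station import get_state, capture, camera_info, job_done, nets, bot gives the robot as it stands.
- The arm moves only by the tool play_rows, never from a script. Its argument "plan" is a list of rows, each a list of 3 entries, a list of its own where there are three numbers: the finger opening in m, from 0 to 0.0854, then the shift along the tool's x, y, z in m, then the turn, a rotation vector about the tool's x, y, z in degrees. In form: [[gripper, [dx, dy, dz], [ax, ay, az]], ...]. A call has 1 to 5 rows; each row shifts and turns the commanded pose from where the row before left it, along the tool's axes as they then stand; what a row does not reach is not made up. A row lasts 1/8 s, in which the tool goes at most 62.5 mm and 10.7 degrees, less where a joint would pass 70% of its speed; a pose out of reach is approached as far as the arm can. A call is refused whole if a number of a shift passes 0.0625 or a number of a turn 10.7, either way. A call with a gripper value outside its range is refused whole. The fingers move at their own pace and stop on an object; "grip_force" is the grip in N (left out, the last holds). Time passes only in rows, so rows that do not move let the fingers close. It gives the time, the measured TCP pose, the force, the opening and the grip force at its end, in the units of the state.
- get_state(): the state, without advancing time (a new reading comes with each control period).
- capture(name): name is "scene" or "top" or "wrist"; returns the picture (384x512x3 uint8, red, green, blue); there is no depth.
- camera_info(name): a dict with "intrinsics" (3x3 intrinsics, pixels), "k1" (the pictures are not rectified: a ray, as slopes to the right and down, at radius r is drawn at 1 + k1 r^2 times it, then the intrinsics apply), "R" (3x3) and "t" (3): a world point X has camera coordinates R X + t; the wrist camera has in their place "hand_eye" (4x4, takes a point from camera to tool coordinates, whose origin is the TCP and whose axes are the flange's). Camera axes: x right, y down, z forward; pixel columns grow to the right and rows downward; lengths in m; the calibration is good to about 2 mm. A picture is of the moment at which its call begins: read the wrist's pose just before it. camera_info takes no time and is no camera call.
- job_done(): hands the job in; it is judged then, once.
Trained networks look in the newest picture that a camera, given by its name, has taken for a name from the list of things; names that differ only in an ending like _2 or _b are one class to them, and where a whole thing is asked for, a point or a joint stands for the part that bears it (a point fixed in the world has none). Each returns a list of dicts, best first, with "confidence" (0 to 1); they miss things now and then, are a little off and sometimes report something else, mostly with a low value. They report only what shows in the picture. A call takes as long as a camera call.
- nets.trace(camera, name): "mask" (384x512 bool, what is visible of it) and "bbox" ([centre column, centre row, width, height] in pixels, round what is visible of it).
The state is a dict: "time_s": time; "q": joint angles; "joint_velocities": joint speeds; "joint_torque": joint torques, N m; "tool_pos": TCP position; "ee_rot": TCP orientation; "contact_force": force on the tool from outside, world axes, zero at the start; "moment": the same for the moment, N m; "width": opening from 0.0 (shut) to 1.0 (fully open); "grasp_force": force on a finger pad.
Only numpy, scipy, OpenCV 4.12 (cv2) and the standard library are available. Lean on these libraries where they do the work, as an engineer would, in place of code of your own. Each camera call takes 0.05 s, during which the arm holds its last target. There are 200 camera calls.

## Working session

There is one attempt and no reset: what is moved stays moved. The work goes in short steps, Python scripts to look and compute and a tool call to move; the robot and the scene stay as the last step left them, time stands still between calls to the robot, and variables do not carry over. Pictures are saved under pics/ and viewed, at most 10 in all, crops included, and the job is handed in when it is done.

Besides the shell and the picture viewer there is one more tool, called after "Request:" by a JSON object that holds its "fn" and its "kwargs", one argument or row to a line. play_rows: Moves the arm, as the interface text tells. Its arguments: {"type":"object","properties":{"plan":{"type":"array"},"grip_force":{"type":"number"}},"required":["plan"]}

```bash
mkdir -p pics
cat > h.py <<'E'
import numpy as np, cv2
from station import get_state, capture, camera_info, job_done, nets, bot
from scipy.spatial.transform import Rotation as R
def ray(cam,uv):
    c=camera_info(cam);K=np.array(c["intrinsics"]);k=c["k1"]
    p=cv2.undistortPoints(np.array([[uv]],float),K,np.array([k,0,0,0,0.]))[0,0]
    d=np.array([p[0],p[1],1.])
    if "R" in c:
        Rm=np.array(c["R"]);t=np.array(c["t"]);return -Rm.T@t,Rm.T@d
    s=get_state();H=np.array(c["hand_eye"]);T=R.from_quat(s["ee_rot"])
    return np.array(s["tool_pos"])+T.apply(H[:3,3]),T.apply(H[:3,:3]@d)
def atz(cam,uv,z):
    o,d=ray(cam,uv);return o+d*(z-o[2])/d[2]
def proj(cam,X):
    c=camera_info(cam);K=np.array(c["intrinsics"])
    p=np.array(c["R"])@np.array(X)+np.array(c["t"])
    return cv2.projectPoints(p.reshape(1,1,3),np.zeros(3),np.zeros(3),K,np.array([c["k1"],0,0,0,0.]))[0].ravel()
E
python3 - <<'E'
from h import *
s=get_state();print({k:np.round(v,3).tolist() for k,v in s.items()})
for c in("scene","top"):
    im=capture(c);cv2.imwrite(f"pics/{c}0.png",im[...,::-1])
    for n in("lock_grip","hatch_bar","hatch","lock","board","tree","pickup","wagon"):
        for r in nets.trace(c,n)[:2]:print(c,n,round(r["confidence"],2),np.round(r["bbox"],1))
E
```

```text
{'time_s': 0.0, 'q': [-1.331, 0.592, 0.048, 1.61, -0.033, 0.943, -0.034], 'joint_velocities': [-0.0, -0.002, 0.0, -0.001, 0.001, -0.0, 0.0], 'joint_torque': [0.0, -54.868, 1.546, -19.813, 0.009, 0.009, 0.0], 'tool_pos': [0.237, 0.684, 0.255], 'ee_rot': [0.166, 0.986, -0.001, -0.0], 'contact_force': [0.419, 0.148, 0.15], 'moment': [0.026, 0.014, 0.049], 'grasp_force': 0.0, 'width': 1.001}
scene lock_grip 0.45 [285.1 148.3   1.4   9. ]
scene lock_grip 0.33 [246.4 173.6  78.5  59.8]
scene hatch_bar 0.7 [246.2 174.1  78.   55.4]
scene hatch_bar 0.26 [273.  224.3  23.   35.6]
scene hatch 0.59 [247.8 174.3  75.5  59.2]
scene lock 0.7 [250.  193.2 173.6 155.7]
scene board 0.85 [249.1 192.5 170.8 159. ]
scene tree 0.52 [254.9 122.2   3.7  12.6]
scene pickup 0.71 [229.3 202.2  17.2  17.8]
scene wagon 0.73 [272.6 223.1  24.9  34.9]
scene wagon 0.7 [105.5 302.4  18.6  23.7]
top lock_grip 0.65 [211.8 191.9  17.5   7.3]
top hatch_bar 0.78 [248.1 203.8  68.3  64.8]
top hatch_bar 0.27 [289.1 193.9  18.5  11.2]
top hatch 0.74 [250.1 206.2  63.5  62.9]
top hatch 0.33 [190.2 241.2   7.9   7.1]
top lock 0.5 [112.3 244.1  25.1  28.5]
top lock 0.48 [211.9 191.1  16.3   3.1]
top board 0.71 [245.1 200.2 157.5 116.3]
top pickup 0.22 [244.8 206.   63.7  62.8]
top wagon 0.59 [284.1 149.7  31.7  12.8]
```

View pics/scene0.png

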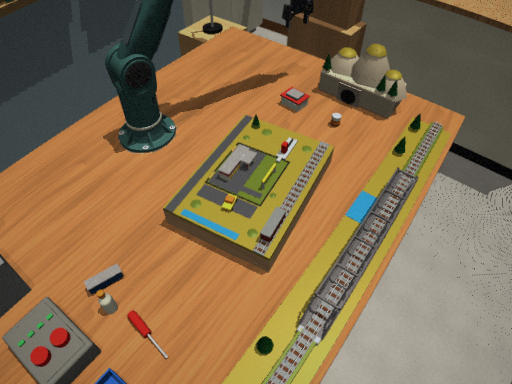

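View pics/top0.png

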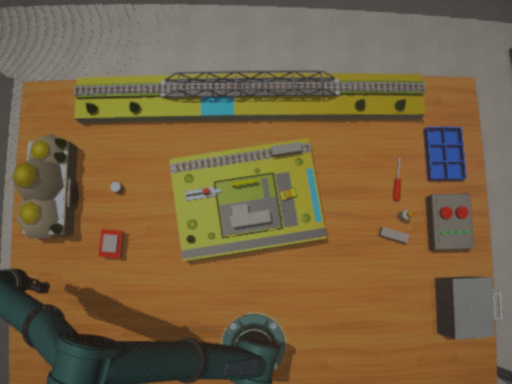

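The scene view shows the board with the lock grip near (285,147) and the bar near (268,175). In the top view the grip is near (207,191), the bar near (246,184), and the deck corners are about (170,158), (307,140), (327,240) and (184,262). Next I'll enlarge the top view and fit the board.

Run:
```python
from h import *
im=cv2.imread("pics/top0.png")[130:275,155:340]
cv2.imwrite("pics/topc.png",cv2.resize(im,None,fx=4,fy=4,interpolation=cv2.INTER_CUBIC))
for uv in((170,158),(307,140),(327,240),(184,262)):print(atz("top",uv,.08).round(3))
print("grip top",atz("top",(207,191),.126).round(3),"bar",atz("top",(246,184),.12).round(3))
print("grip top",atz("scene",(285,144),.12).round(3),"bar",atz("scene",(268,175),.115).round(3))
```

```text
[0.659 0.283 0.08 ]
[ 0.719 -0.202  0.08 ]
[ 0.364 -0.26   0.08 ]
[0.296 0.231 0.08 ]
grip top [0.533 0.148 0.126] bar [0.556 0.016 0.12 ]
grip top [0.534 0.156 0.12 ] bar [0.566 0.013 0.115]
```

View pics/topc.png

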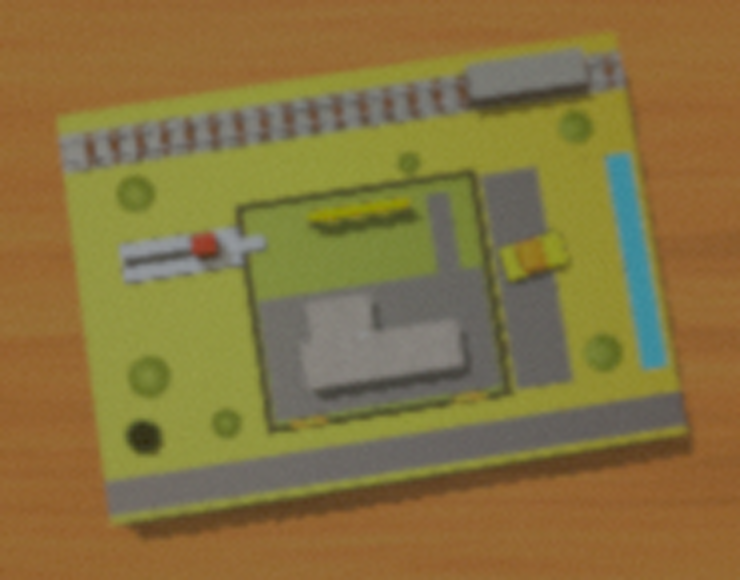

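The enlarged top view shows the grip at crop (204,245), the bar running from (312,216) to (410,205), and clear deck corners. Board centre is about (0.51, 0.013) with yaw about 8°, and both cameras agree with the expected lock and bar positions. I'll move the wrist camera over the lock to refine this.

Run:
```python
from h import *
print([a for a in dir(bot) if a[0]!='_'])
from scipy.optimize import least_squares
px=[((169.5,159.2),.08,(.18,.25)),((309,138.5),.08,(.18,-.25)),((326.7,237),.08,(-.18,-.25)),((183,260),.08,(-.18,.25)),((245.2,182.6),.12,(.05,0))]
P=[(atz("top",u,z)[:2],b) for u,z,b in px]
def f(p):
    c,s=np.cos(p[2]),np.sin(p[2])
    return np.concatenate([np.array([p[0]+c*b[0]-s*b[1],p[1]+s*b[0]+c*b[1]])-w for w,b in P])
r=least_squares(f,[.51,.01,.14]);print(r.x,r.fun.round(3))
s=get_state();T=R.from_quat(s["ee_rot"]).as_matrix();print(T.round(3))
c=camera_info("wrist");print(np.round(c["hand_eye"],3),c["intrinsics"])
tgt=np.array([.532,.15,.256]);print("tool shift",T.T@(tgt-s["tool_pos"]))
```

```text
['Unreachable', 'tip_extent']
[0.51388503 0.01236078 0.1419457 ] [ 0.002  0.     0.003 -0.    -0.004 -0.001 -0.003  0.     0.002  0.001]
[[-0.945  0.328  0.   ]
 [ 0.328  0.945  0.   ]
 [-0.     0.    -1.   ]]
[[ 0.    -0.957 -0.289  0.074]
 [ 1.     0.     0.001  0.   ]
 [-0.001 -0.289  0.957 -0.118]
 [ 0.     0.     0.     1.   ]] [[308.46726717   0.         256.09222039]
 [  0.         308.46726717 192.35175082]
 [  0.           0.           1.        ]]
tool shift [-4.53461329e-01 -4.08987783e-01  3.27909434e-04]
```

Request:
{"fn": "play_rows", "kwargs": {
  "plan": [
    [0.0854, [-0.0453, -0.0409, 0], [0, 0, 6.28]],
    [0.0854, [-0.0495, -0.0357, 0], [0, 0, 6.28]],
    [0.0854, [-0.0531, -0.03, 0], [0, 0, 6.28]],
    [0.0854, [-0.056, -0.0241, 0], [0, 0, 6.28]],
    [0.0854, [-0.0583, -0.0178, 0], [0, 0, 6.28]]
  ]
}}

```text
time_s: 1.52
tool_pos: [0.3854, 0.4161, 0.2567]
ee_rot: [0.428, 0.904, 0.001, 0.0]
contact_force: [0.6, -0.3, -0.6]
width: 1.0
grasp_force: 0.0
```

Request:
{"fn": "play_rows", "kwargs": {
  "plan": [
    [0.0854, [-0.0599, -0.0113, 0], [0, 0, 6.28]],
    [0.0854, [-0.0608, -0.0047, 0], [0, 0, 6.28]],
    [0.0854, [-0.061, 0.002, 0], [0, 0, 6.28]],
    [0.0854, [-0.0604, 0.0086, 0], [0, 0, 6.28]],
    [0.0854, [-0.0591, 0.0152, 0], [0, 0, 6.28]]
  ]
}}

```text
time_s: 2.15
tool_pos: [0.5322, 0.1489, 0.2567]
ee_rot: [0.657, 0.754, 0.001, 0.0]
contact_force: [0.5, 1.4, -0.7]
width: 1.0
grasp_force: 0.0
```

Request:
{"fn": "play_rows", "kwargs": {
  "plan": [
    [0.0854, [0, 0, 0], [0, 0, 0]],
    [0.0854, [0, 0, 0], [0, 0, 0]]
  ]
}}

```text
time_s: 2.4
tool_pos: [0.5311, 0.1508, 0.2563]
ee_rot: [0.656, 0.755, 0.0, -0.0]
contact_force: [0.3, 0.2, 0.2]
width: 1.001
grasp_force: 0.0
```

Run:
```python
from h import *
s=get_state();print(s["time_s"],np.round(s["tool_pos"],4),np.round(s["q"],2));print(R.from_quat(s["ee_rot"]).as_matrix().round(3))
im=capture("wrist");cv2.imwrite("pics/w1.png",im[...,::-1])
for n in("lock_grip","hatch_bar","hatch"):
    for r in nets.trace("wrist",n)[:2]:print(n,round(r["confidence"],2),np.round(r["bbox"],1))
```

```text
2.4 [0.5311 0.1508 0.2563] [-0.66  0.4   0.4   2.01 -0.22  0.77  0.01]
[[-0.141  0.99  -0.   ]
 [ 0.99   0.141  0.001]
 [ 0.001 -0.    -1.   ]]
lock_grip 0.66 [261.1 194.9  24.1  58.2]
hatch_bar 0.91 [195.4 280.8 193.2 149.7]
hatch 0.92 [196.  281.6 192.3 155.9]
```

View pics/w1.png

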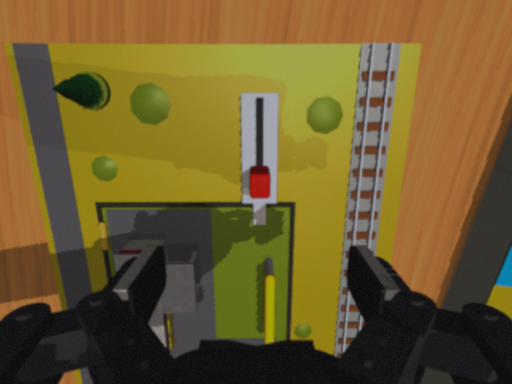

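The wrist view shows the grip's top face centred at about (260,186), its guide slot running up the image (board +y), and the bar's near end at about (269,275).

Run:
```python
from h import *
im=cv2.imread("pics/w1.png")
hsv=cv2.cvtColor(im,cv2.COLOR_BGR2HSV);sub=hsv[150:215,235:285]
m=((sub[...,0]<8)|(sub[...,0]>172))&(sub[...,1]>170)
for lo,hi in((60,190),(190,256)):
    mm=m&(sub[...,2]>=lo)&(sub[...,2]<hi);v,u=np.nonzero(mm)
    if len(v):print(lo,u.min()+235,u.max()+235,v.min()+150,v.max()+150,len(v))
print(hsv[160:204:2,260].tolist())
p=np.array([.5139,.0124]);a=.142
def brd(w):
    d=w[:2]-p;return np.round([np.cos(a)*d[0]+np.sin(a)*d[1],-np.sin(a)*d[0]+np.cos(a)*d[1]],4)
def show(n,uv,z):
    w=atz("wrist",uv,z);print(n,w.round(4),brd(w))
show("griptop",(260,185.5),.126)
show("seam far +y corner ~(.07+,.1)",(294,204),.08)
show("seam near +y corner (-.12,.1)",(97,204),.08)
show("bar end +y (.05,.04)",(269,275),.12)
show("bar mid-ish",(269.5,320),.12)
show("board corner(-.18,.25)",(7,44),.08); show("board corner(.18,.25)",(420,44),.08)
```

```text
60 250 268 166 196 547
[[8, 25, 41], [30, 25, 41], [10, 52, 44], [0, 195, 68], [0, 213, 73], [0, 218, 75], [0, 211, 81], [2, 235, 130], [2, 230, 166], [2, 217, 167], [2, 220, 167], [1, 220, 167], [2, 226, 166], [1, 224, 167], [2, 231, 167], [3, 234, 167], [1, 233, 166], [1, 240, 166], [0, 219, 161], [174, 53, 143], [113, 17, 175], [113, 17, 175]]
griptop [0.5325 0.158  0.126 ] [0.0391 0.1415]
seam far +y corner ~(.07+,.1) [0.5717 0.1314 0.08  ] [0.0741 0.1096]
seam near +y corner (-.12,.1) [0.3762 0.103  0.08  ] [-0.1235  0.1092]
bar end +y (.05,.04) [0.554  0.0719 0.12  ] [0.0481 0.0532]
bar mid-ish [0.5622 0.0227 0.12  ] [0.0493 0.0033]
board corner(-.18,.25) [0.301 0.239 0.08 ] [-0.1787  0.2544]
board corner(.18,.25) [0.6531 0.2909 0.08  ] [0.1772 0.256 ]
```

Request:
{"fn": "play_rows", "kwargs": {
  "plan": [
    [0.06, [0.007, 0.0024, 0.03], [0, 0, 0]],
    [0.06, [0, 0, 0.035], [0, 0, 0]],
    [0.06, [0, 0, 0.035], [0, 0, 0]],
    [0.06, [0, 0, 0.025], [0, 0, 0]],
    [0.06, [0, 0, 0.014], [0, 0, 0]]
  ]
}}

```text
time_s: 3.22
tool_pos: [0.5317, 0.1588, 0.116]
ee_rot: [0.655, 0.756, -0.001, -0.001]
contact_force: [0.4, 1.3, -0.7]
width: 0.704
grasp_force: 0.0
```

Request:
{"fn": "play_rows", "kwargs": {
  "plan": [
    [0.06, [0, 0, 0], [0, 0, 0]],
    [0.0, [0, 0, 0], [0, 0, 0]],
    [0.0, [0, 0, 0], [0, 0, 0]],
    [0.0, [0, 0, 0], [0, 0, 0]],
    [0.0, [0, 0, 0], [0, 0, 0]]
  ],
  "grip_force": 30
}}

```text
time_s: 3.85
tool_pos: [0.5332, 0.1579, 0.1183]
ee_rot: [0.656, 0.755, 0.001, 0.0]
contact_force: [-1.6, -0.4, 5.9]
width: 0.202
grasp_force: 33.7
```

Request:
{"fn": "play_rows", "kwargs": {
  "plan": [
    [0.0, [0.008, 0, 0], [0, 0, 0]],
    [0.0, [0.01, 0, 0], [0, 0, 0]],
    [0.0, [0.01, 0, 0], [0, 0, 0]],
    [0.0, [0.008, 0, 0], [0, 0, 0]],
    [0.0, [0, 0, 0], [0, 0, 0]]
  ]
}}

```text
time_s: 4.47
tool_pos: [0.528, 0.194, 0.1183]
ee_rot: [0.655, 0.755, 0.001, 0.0]
contact_force: [-1.4, 1.2, 5.8]
width: 0.206
grasp_force: 34.0
```

Request:
{"fn": "play_rows", "kwargs": {
  "plan": [
    [0.0, [0.003, 0, 0], [0, 0, 0]],
    [0.0, [0.003, 0, 0], [0, 0, 0]],
    [0.0, [0, 0, 0], [0, 0, 0]]
  ]
}}

```text
time_s: 4.85
tool_pos: [0.5274, 0.1983, 0.1183]
ee_rot: [0.656, 0.755, 0.0, 0.001]
contact_force: [-0.7, -2.0, 6.5]
width: 0.204
grasp_force: 33.9
```

Request:
{"fn": "play_rows", "kwargs": {
  "plan": [
    [0.0, [0.002, 0, 0], [0, 0, 0]],
    [0.0, [0.002, 0, 0], [0, 0, 0]],
    [0.0, [0, 0, 0], [0, 0, 0]]
  ]
}}

```text
time_s: 5.22
tool_pos: [0.5274, 0.1986, 0.1183]
ee_rot: [0.657, 0.754, -0.001, 0.002]
contact_force: [-0.9, -8.2, 6.4]
width: 0.203
grasp_force: 34.0
```

Request:
{"fn": "play_rows", "kwargs": {
  "plan": [
    [0.0, [0.002, 0, 0], [0, 0, 0]],
    [0.0, [0.002, 0, 0], [0, 0, 0]],
    [0.0, [0, 0, 0], [0, 0, 0]]
  ]
}}

```text
time_s: 5.6
tool_pos: [0.5273, 0.1988, 0.1183]
ee_rot: [0.657, 0.753, -0.002, 0.004]
contact_force: [0.8, -15.0, 6.6]
width: 0.206
grasp_force: 34.0
```

The end stop is reached, since the force now rises with no further travel. I'll release and move over the bar.

Request:
{"fn": "play_rows", "kwargs": {
  "plan": [
    [0.0, [-0.006, 0, 0], [0, 0, 0]],
    [0.05, [0, 0, 0], [0, 0, 0]],
    [0.05, [0, 0, 0], [0, 0, 0]],
    [0.05, [0, 0, -0.03], [0, 0, 0]],
    [0.05, [0, 0, -0.05], [0, 0, 0]]
  ]
}}

```text
time_s: 6.22
tool_pos: [0.5249, 0.2018, 0.1965]
ee_rot: [0.655, 0.756, -0.002, -0.001]
contact_force: [0.6, 0.1, -0.5]
width: 0.586
grasp_force: 0.0
```

Request:
{"fn": "play_rows", "kwargs": {
  "plan": [
    [0.05, [-0.03, 0.002, -0.03], [0, 0, 0]],
    [0.05, [-0.05, 0.003, -0.01], [0, 0, 0]],
    [0.05, [-0.03, 0.002, 0], [0, 0, 0]],
    [0.05, [0, 0, 0], [0, 0, 0]],
    [0.05, [0, 0, 0], [0, 0, 0]]
  ]
}}

```text
time_s: 6.85
tool_pos: [0.5485, 0.0948, 0.237]
ee_rot: [0.655, 0.756, 0.0, -0.001]
contact_force: [-0.2, 0.0, 0.4]
width: 0.589
grasp_force: 0.0
```

Run:
```python
from h import *
s=get_state();print(s["time_s"],np.round(s["tool_pos"],4),np.round(s["q"],2));print(R.from_quat(s["ee_rot"]).as_matrix().round(3))
im=capture("wrist");cv2.imwrite("pics/w2.png",im[...,::-1])
```

```text
6.85 [0.5485 0.0948 0.237 ] [-0.55  0.43  0.4   2.02 -0.25  0.74  0.15]
[[-0.142  0.99  -0.001]
 [ 0.99   0.142  0.001]
 [ 0.001 -0.001 -1.   ]]
```

View pics/w2.png

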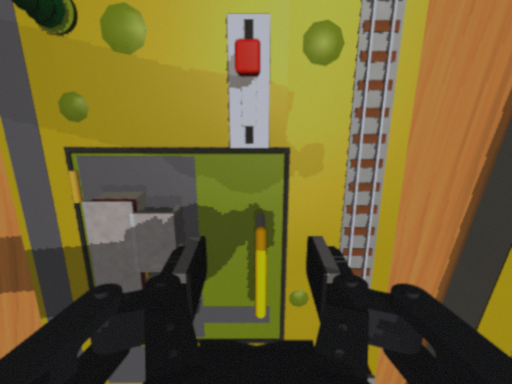

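This view shows the lock grip at (247,57), well clear of the hatch. The bar runs from about (261,228) to (260,318), between the fingers.

Run:
```python
from h import *
c=np.array([.5124,.019]);a=.143
def show(n,uv,z):
    w=atz("wrist",uv,z);d=w[:2]-c
    print(n,w.round(4),np.round([np.cos(a)*d[0]+np.sin(a)*d[1],-np.sin(a)*d[0]+np.cos(a)*d[1]],4))
show("grip top far edge?",(247,51),.126)
show("grip top,",(247,64),.126)
for uv in((261,228),(261,270),(260,318)): show("bar",uv,.117)
show("seam +x,+y",(288,150),.08);show("seam -x,+y",(67,150),.08);show("seam +x,-y",(282,340),.08)
```

```text
grip top far edge? [0.5267 0.1986 0.126 ] [0.0397 0.1757]
grip top, [0.5278 0.1905 0.126 ] [0.0397 0.1676]
bar [0.5561 0.0676 0.117 ] [0.0501 0.0419]
bar [0.5619 0.0286 0.117 ] [0.0504 0.0025]
bar [ 0.5683 -0.0204  0.117 ] [ 0.0497 -0.047 ]
seam +x,+y [0.5717 0.1299 0.08  ] [0.0745 0.1013]
seam -x,+y [0.3774 0.1015 0.08  ] [-0.1219  0.1009]
seam +x,-y [ 0.6008 -0.0741  0.08  ] [ 0.0742 -0.1048]
```

Request:
{"fn": "play_rows", "kwargs": {
  "plan": [
    [0.05, [-0.035, 0.0018, 0.0], [0, 0, 0]],
    [0.05, [-0.036, 0.0017, 0.015], [0, 0, 0]],
    [0.05, [0, 0, 0.035], [0, 0, 0]],
    [0.05, [0, 0, 0.035], [0, 0, 0]],
    [0.05, [0, 0, 0.03], [0, 0, 0]]
  ]
}}

```text
time_s: 7.52
tool_pos: [0.562, 0.0257, 0.1207]
ee_rot: [0.654, 0.756, 0.0, -0.001]
contact_force: [0.2, -0.2, -0.5]
width: 0.586
grasp_force: 0.0
```

Request:
{"fn": "play_rows", "kwargs": {
  "plan": [
    [0.05, [0, 0, 0], [0, 0, 0]],
    [0.0, [0, 0, 0], [0, 0, 0]],
    [0.0, [0, 0, 0], [0, 0, 0]],
    [0.0, [0, 0, 0], [0, 0, 0]],
    [0.0, [0, 0, 0], [0, 0, 0]]
  ],
  "grip_force": 35
}}

```text
time_s: 8.15
tool_pos: [0.5624, 0.0238, 0.1236]
ee_rot: [0.655, 0.755, 0.001, -0.0]
contact_force: [-3.4, 1.1, 5.6]
width: 0.102
grasp_force: 34.4
```

Run:
```python
from h import *
s=get_state();print(s["time_s"],np.round(s["tool_pos"],4),np.round(s["q"],2),np.round(s["contact_force"],1),s["width"],s["grasp_force"])
# tool frame: x=board y, y=board x, z=down ; 15 rows of 3deg, tilt -1deg each about tool x
f=lambda t:np.array([170*np.cos(t)-35*np.sin(t),170*np.sin(t)+35*np.cos(t)])
tcp=lambda i:f(np.radians(3*i))+6*np.array([-np.sin(np.radians(i)),np.cos(np.radians(i))])
for i in range(15):
    d=tcp(i+1)-tcp(i);b=np.radians(i) # tool y=(cos b, sin b), tool z=(sin b,-cos b)
    print(i,np.round([d@[np.cos(b),np.sin(b)]/1000,d@[np.sin(b),-np.cos(b)]/1000],4))
```

```text
8.15 [0.5624 0.0238 0.1236] [-0.34  0.6   0.3   2.08 -0.36  0.51  0.37] [-3.4  1.1  5.6] 0.10218463369064044 34.39889073371887
0 [-0.0022 -0.0088]
1 [-0.0025 -0.0088]
2 [-0.0028 -0.0087]
3 [-0.0031 -0.0086]
4 [-0.0034 -0.0085]
5 [-0.0037 -0.0084]
6 [-0.004  -0.0082]
7 [-0.0042 -0.0081]
8 [-0.0045 -0.0079]
9 [-0.0048 -0.0078]
10 [-0.0051 -0.0076]
11 [-0.0053 -0.0074]
12 [-0.0056 -0.0072]
13 [-0.0058 -0.007 ]
14 [-0.0061 -0.0068]
```

Closed on the bar (opening 8.7 mm). Joint 6 has little room, so I'll keep the tool vertical and let the round bar turn in the pads.

Request:
{"fn": "play_rows", "kwargs": {
  "plan": [
    [0.0, [0, -0.0021, -0.0088], [0, 0, 0]],
    [0.0, [0, -0.0025, -0.0088], [0, 0, 0]],
    [0.0, [0, -0.003, -0.0086], [0, 0, 0]],
    [0.0, [0, -0.0034, -0.0084], [0, 0, 0]],
    [0.0, [0, 0, 0], [0, 0, 0]]
  ]
}}

```text
time_s: 8.78
tool_pos: [0.552, 0.0223, 0.1579]
ee_rot: [0.655, 0.755, 0.001, 0.001]
contact_force: [1.9, 2.6, -3.3]
width: 0.099
grasp_force: 34.1
```

Request:
{"fn": "play_rows", "kwargs": {
  "plan": [
    [0.0, [0, -0.0039, -0.0082], [0, 0, 0]],
    [0.0, [0, -0.0042, -0.008], [0, 0, 0]],
    [0.0, [0, -0.0047, -0.0078], [0, 0, 0]],
    [0.0, [0, -0.0051, -0.0075], [0, 0, 0]],
    [0.0, [0, 0, 0], [0, 0, 0]]
  ]
}}

```text
time_s: 9.4
tool_pos: [0.5349, 0.0198, 0.1897]
ee_rot: [0.656, 0.755, 0.002, 0.001]
contact_force: [4.4, 3.1, -0.7]
width: 0.101
grasp_force: 34.1
```

Request:
{"fn": "play_rows", "kwargs": {
  "plan": [
    [0.0, [0, -0.0055, -0.0073], [0, 0, 0]],
    [0.0, [0, -0.0059, -0.0069], [0, 0, 0]],
    [0.0, [0, -0.0062, -0.0066], [0, 0, 0]],
    [0.0, [0, -0.0065, -0.0063], [0, 0, 0]],
    [0.0, [0, 0, 0], [0, 0, 0]]
  ]
}}

```text
time_s: 10.02
tool_pos: [0.5122, 0.0166, 0.2172]
ee_rot: [0.656, 0.755, 0.003, 0.002]
contact_force: [5.1, 3.2, 0.6]
width: 0.102
grasp_force: 34.1
```

Request:
{"fn": "play_rows", "kwargs": {
  "plan": [
    [0.0, [0, -0.0069, -0.006], [0, 0, 0]],
    [0.0, [0, -0.0072, -0.0056], [0, 0, 0]],
    [0.0, [0, -0.0074, -0.0052], [0, 0, 0]],
    [0.0, [0, 0, 0], [0, 0, 0]],
    [0.0, [0, 0, 0], [0, 0, 0]]
  ]
}}

```text
time_s: 10.65
tool_pos: [0.4922, 0.0137, 0.2343]
ee_rot: [0.656, 0.755, 0.003, 0.003]
contact_force: [5.7, 4.0, 5.0]
width: 0.102
grasp_force: 34.2
```

Run:
```python
from h import *
s=get_state();p=np.array(s["tool_pos"]);T=R.from_quat(s["ee_rot"]).as_matrix();g=p+.006*T[:,2]
print(s["time_s"],p.round(4),np.round(s["q"],2),np.round(s["contact_force"],1),s["width"],s["grasp_force"]);print(T.round(3))
a=.143;c=np.array([.5124,.019]);ex=np.array([np.cos(a),np.sin(a)])
x=ex@(g[:2]-c)+.12;z=g[2]-.08;print("grasp rel hinge",x,z,np.hypot(x,z),"angle",np.degrees(np.arctan2(z,x)-np.arctan2(35,170)))
A=capture("scene");B=capture("top")
A=cv2.resize(A[90:270,150:350],None,fx=3,fy=3,interpolation=2);B=cv2.resize(B[130:275,155:340],None,fx=2,fy=2)
cv2.imwrite("pics/s2.png",A[...,::-1])
cv2.imwrite("pics/t2.png",B[...,::-1])
```

```text
10.65 [0.4922 0.0137 0.2343] [-0.45  0.35  0.42  2.16 -0.24  0.66  0.28] [5.7 4.  5. ] 0.10174109454733095 34.226834177970886
[[-0.141  0.99   0.009]
 [ 0.99   0.141  0.001]
 [ 0.     0.009 -1.   ]]
grasp rel hinge 0.09927857963082666 0.14831044517124792 0.17847191521471417 angle 44.56812931194684
```

View pics/s2.png

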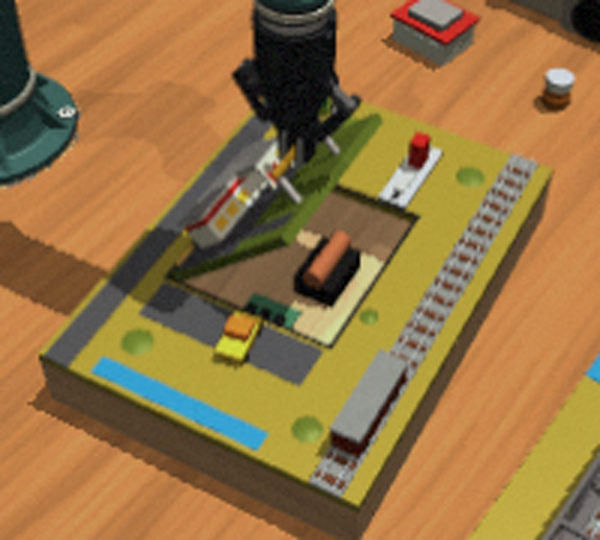

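The scene view shows the hatch open and held by the bar, the lock at its far end, and the models in place. The hatch's far edge runs from crop (382,115) to (292,243). I'll check the angle from that edge.

Run:
```python
from h import *
a=.143;c=np.array([.5124,.019]);ex=np.array([np.cos(a),np.sin(a)]);ey=np.array([-ex[1],ex[0]])
for th in(38,42,44,46,48,52):
    t=np.radians(th);o=[]
    for y in(.1,-.1):
        q=c+ex*(-.12+.19*np.cos(t))+ey*y
        o.append(((proj("scene",[*q,.08+.19*np.sin(t)])-[150,90])*3).round(0))
    print(th,o)
s=get_state();print(s["time_s"],np.round(s["tool_pos"],4),np.round(s["contact_force"],1))
```

```text
38 [array([387., 124.]), array([294., 248.])]
42 [array([380., 114.]), array([286., 238.])]
44 [array([376., 109.]), array([281., 233.])]
46 [array([372., 104.]), array([277., 227.])]
48 [array([368.,  99.]), array([272., 222.])]
52 [array([360.,  90.]), array([262., 212.])]
10.75 [0.4922 0.0137 0.2342] [5.5 3.7 3.8]
```

Request:
{"fn": "play_rows", "kwargs": {
  "plan": [
    [0.0, [0, 0, 0], [0, 0, 0]],
    [0.0, [0, 0, 0], [0, 0, 0]],
    [0.0, [0, 0, 0], [0, 0, 0]],
    [0.0, [0, 0, 0], [0, 0, 0]]
  ]
}}

```text
time_s: 11.25
tool_pos: [0.4923, 0.0137, 0.2342]
ee_rot: [0.655, 0.755, 0.003, 0.003]
contact_force: [5.8, 3.9, 4.9]
width: 0.098
grasp_force: 34.2
```

```bash
python3 - <<'E'
from h import *
a=.143;c=np.array([.5124,.019]);ex=np.array([np.cos(a),np.sin(a)]);ey=np.array([-ex[1],ex[0]])
for b,m in(((.18,.25),(551,172)),((.18,-.25),(360,510)),((.0725,.102),(418,214)),((.0725,-.102),(332,346)),((-.18,-.25),(42,355))):
    print(b,((proj("scene",[*(c+ex*b[0]+ey*b[1]),.08])-[150,90])*3).round(0),m)
E
python3 - <<'E'
import cv2
im=cv2.imread("pics/s2.png")[90:270,250:430]
cv2.imwrite("pics/s2c.png",cv2.resize(im,None,fx=3,fy=3))
E
```

```text
(0.18, 0.25) [554. 166.] (551, 172)
(0.18, -0.25) [360. 503.] (360, 510)
(0.0725, 0.102) [417. 215.] (418, 214)
(0.0725, -0.102) [331. 343.] (332, 346)
(-0.18, -0.25) [ 39. 351.] (42, 355)
```

View pics/s2c.png

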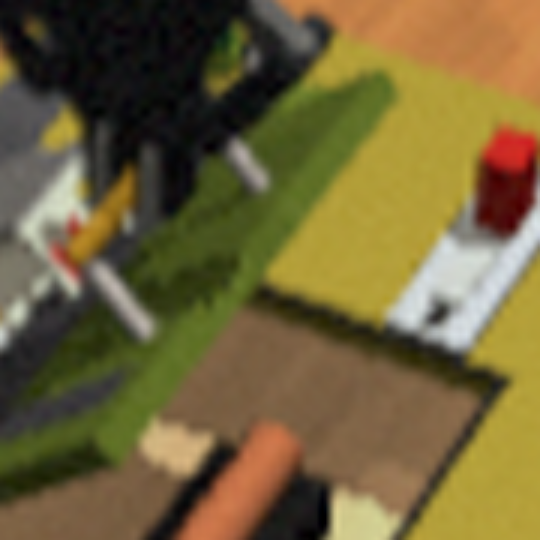

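The enlarged crop shows the upper far edge from about (377,115) to (283,237). After the scene offset, that gives about 43.5°, which agrees with the 44° from the arm pose. The arm is steady, so I'm handing in.

```bash
python3 -c "
from station import job_done; print(job_done())"
```

```text
the job is handed in; nothing more can be done
None
```

I slid the lock to its end stop first, then lifted the hatch by its bar to about 44° (arm pose and camera agree within 1°) and handed in at about 11 s with the gripper still holding it; I touched none of the loose models or tools.

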